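Clear the glass lantern off the tray and shut the tray

TASK

The lantern standing on the charging stand keeps the pull-out tray from closing under the seat. Lift the lantern by its handle with a light hold and set it down softly, upright and wholly on the round cork mat, then gently push the tray fully home. The lantern is thin glass, so do not squeeze it hard, knock it or tip it, and do not slam the tray; the charging stand and tick remover stay in the tray and everything else stays where it is.

Things in the scene. Friction and masses are not known exactly. Their poses are not given: they have to be found in the camera images.
- lantern: Hand lantern, about 0.55 kg. Origin: centre of its underside, z up. Steel base 84 mm diameter (z 0 to 30), clear thin-glass globe 72 mm (z 30 to 105), steel cap 78 mm (z 105 to 123), then two thin uprights and a straight wooden handle bar. Fragile: breaks if the fingers press it with over 50 N per pad (100 N both together) or if tilted over 0.35 rad.
- lantern_handle (a point): Middle of the wooden handle bar, 183 mm above the lantern's underside. The bar is 14 mm wide (along the lantern's x), 14 mm high, and runs along the lantern's y with 62 mm clear between the uprights and 53 mm of free space below it. Same axes as the lantern.
- round_mat: Round cork mat, 150 mm diameter, 6 mm thick, fixed flat on the bench ledge (work surface) to the left or right of the tray; origin at the centre of its underside (z = 0), its top at z = 6 mm. The lantern goes here.
- square_mat: Square cork mat, 140 mm, 6 mm thick, fixed on the ledge on the other side of the tray. Not the lantern's place. Origin: centre of its underside.
- seat: Fixed raised maple seat, 1100 mm wide (y) and 300 mm deep, its top 100 mm and its underside 72 mm above the ledge. Origin: on the ledge, below the middle of the tray's front face when the tray is shut; x points in under the seat (away from the robot), y along the seat. The seat's front edge is at x = 18 mm.
- tray (a joint): How far the tray is pulled out, m: 0 = fully home against a hard stop, 0.21 = farthest out, growing towards the robot (the seat's -x). Starts 0.13 to 0.17 out. Slides with about 2.5 N of friction plus 10 N per m/s and stays where left. Home means within 8 mm of the stop. Pushing it with more than 30 N or faster than 0.3 m/s is slamming.
- tray_front (a point): Middle of the top edge of the outer face of the tray's front board; axes as the seat's, moves with the tray. The board is 320 mm wide, 18 mm thick, its top 67 mm above the ledge (33 mm below the seat's top); its face is flat and upright (the dark pull on it is flat). The tray's floor is 55 mm below this point.
- lantern_base (a point): Centre of the lantern's underside (same as its origin). The lantern breaks if bumped or pressed against mat, ledge, stand, tray or seat with more than 40 N: lower the last 10 mm at about 10 mm/s with a force stop of 2 to 3 N. Coming down on the mat at over 0.35 m/s (let go more than about 5 mm up) also breaks it.
- charging_stand: Plain black disc, 92 mm diameter, 16 mm high, 0.3 kg, lying loose on the tray's floor (12 mm above the ledge) and riding along with the tray. Origin: centre of its underside. The lantern merely stands on it, its underside 28 mm above the ledge.
- table: The bench ledge, the fixed work surface, its top at z = 0.
- tick_remover: White plastic tick remover, 96 mm long, 14 mm wide, 6 mm thick, lying loose in the tray; it rides along with it. Origin: near its middle, underside.
- boot_brush: Black boot brush with a rubber tip, 160 mm long, 45 mm high, on the seat. Bystander. Origin: centre of its underside.
- glass_jar: Clear glass jar with closed screw lid, 72 mm diameter, 100 mm tall, on the seat. Bystander. Origin: centre of its underside.
- carabiner: Red metal carabiner, about 90 mm by 45 mm, lying flat on the ledge. Bystander. Origin: near its middle.
- polish_tin: Round flat steel tin, 76 mm diameter, 26 mm high, on the ledge. Bystander. Origin: centre of its underside.

How it is judged:
By the outcome, as a careful person would: the job done as asked, in the order asked, and still so for the second after the job is handed in, with the robot touching nothing.
It also fails if it takes over 67 s, if anything falls off the work surface, if the arm or the gripper's body presses on something with over 40 N, if the wrist force passes 120 N, or if a joint passes its speed limit or range.

ROBOT

A 6-joint arm with a two-finger parallel gripper is mounted at the origin on the work surface. World frame = base frame: x ahead of the robot, y to its left, z up, the work surface at z = 0. Lengths are in m, angles in rad, forces in N, time in s.
With the tool pointing down it reaches from about 0.375 to 0.925 m from the base axis. Payload 5.7 kg.
Tool frame: the origin (TCP) lies midway between the tips of the shut fingers; the grasp point (between the pads) lies 19 mm behind it; z points along the fingers, y is the direction in which the jaws open and shut (so a half turn about z gives the same grasp; the last joint's range is limited). The gripper opens to 85 mm and grips with 20 to 120 N. Pads are 22 mm wide; open, the fingers measure 114 mm over their backs; the gripper's body (76 mm by 85 mm) begins 54 mm behind the grasp point. The pads swing forward as they close: fully open they stand 13 mm farther back than shut.
Start: joints at [1.017, 0.359, 1.51, -0, 1.272, -0.115], TCP at [0.255, 0.543, 0.231] pointing down, gripper open.
Joint ranges: [-2.97, 2.97], [-1.01, 2.36], [0.21, 2.38], [-0.96, 4.11], [0.2, 2.71], [-2.98, 2.98]. Speed limits (rad/s): [2.39, 2.39, 3.14, 3.14, 3.14, 3.14].

INTERFACE

Orientations are given as a rotation vector (axis times angle).
In Python, from bench import arm gives the robot as it stands.
- The arm moves only by the tool jog_arm, never from a script. Its arguments are lists of equal length, an entry for each row: "xyz": the shift along the tool's x, y, z in cm, a list of three; "delta_rot": the turn, a rotation vector about the tool's x, y, z in rad, a list of three. In form: {"xyz": [[dx, dy, dz], ...], "delta_rot": [[rx, ry, rz], ...]}. A call has 1 to 5 rows; each row shifts and turns the commanded pose from where the row before left it, along the tool's axes as they then stand; what a row does not reach is not made up. A row lasts 1/10 s, in which the tool goes at most 50 mm and 8.59 degrees, less where a joint would pass 70% of its speed; a pose out of reach is approached as far as the arm can. A call is refused whole if a number of a shift passes 5 or a number of a turn 0.15, either way. A call with a gripper value outside its range is refused whole. "fingers" is the finger opening in cm, from 0 to 8.54, set as the call begins (left out, the last holds). The fingers move at their own pace and stop on an object; "newtons" is the grip in N (left out, the last holds). Time passes only in rows, so rows that do not move let the fingers close. It gives the time, the measured TCP pose, the force and the opening at its end, in the units of the state.
- arm.read_state(): the state, without advancing time (a new reading comes with each control period).
- arm.camera(name): name is "scene" or "top" or "wrist"; returns the picture (384x512x3 uint8, red, green, blue); there is no depth.
- arm.calibration(name): a dict with "K" (3x3 intrinsics, pixels), "rvec" (rotation vector, rad) and "tvec" (3), from world to camera coordinates, as OpenCV has them; the wrist camera has in their place "mount" (4x4, takes a point from camera to tool coordinates, whose origin is the TCP and whose axes are the flange's). Camera axes: x right, y down, z forward; pixel columns grow to the right and rows downward; lengths in m; the calibration is good to about 2 mm. A picture is of the moment at which its call begins: read the wrist's pose just before it. calibration takes no time and is no camera call.
- arm.finish_job(): hands the job in, once; it reports no verdict.
The state is a dict: "clock": time; "joints": joint angles; "dq": joint speeds; "joint_torque": joint torques, N m; "eef_pos": TCP position; "tool_rot": TCP orientation; "force": force on the tool from outside, world axes, zero at the start; "moment": the same for the moment, N m; "grip_width": finger opening in m.
Only numpy, scipy, OpenCV 4.12 (cv2) and the standard library are available. Lean on these libraries where they do the work, as an engineer would, in place of code of your own. Each camera call takes 0.05 s, during which the arm holds its last target. There are 200 camera calls.

## Working session

There is one attempt and no reset: what is moved stays moved. The work goes in short steps, Python scripts to look and compute and a tool call to move; the robot and the scene stay as the last step left them, time stands still between calls to the robot, and variables do not carry over. Pictures are saved under pics/ and viewed, about 8 in all and at most 12, crops included, and the job is handed in when it is done.

Besides the shell and the picture viewer there is one more tool, called as name(argument=value, ...), one argument or row to a line, values as JSON. jog_arm: Moves the arm, as the interface text tells. Its arguments: {"type":"object","properties":{"xyz":{"type":"array"},"delta_rot":{"type":"array"},"fingers":{"type":"number"},"newtons":{"type":"number"}},"required":["xyz","delta_rot"]}

```bash
mkdir -p pics; ls; cat > h.py <<'E'
import numpy as np, cv2
from bench import arm
def cam(name):
    c=arm.calibration(name); K=np.array(c["K"])
    if name=="wrist":
        s=arm.read_state(); T=np.eye(4); T[:3,:3]=cv2.Rodrigues(np.array(s["tool_rot"],float))[0]; T[:3,3]=s["eef_pos"]
        W=T@np.array(c["mount"]); R=W[:3,:3].T; t=-R@W[:3,3]
    else:
        R=cv2.Rodrigues(np.array(c["rvec"],float))[0]; t=np.array(c["tvec"],float).ravel()
    return K,R,t
def shot(name,fn):
    C=cam(name); im=cv2.cvtColor(np.array(arm.camera(name)),cv2.COLOR_RGB2BGR); cv2.imwrite("pics/"+fn+".png",im); np.savez("pics/"+fn,K=C[0],R=C[1],t=C[2]); return im
def load(fn):
    d=np.load("pics/"+fn+".npz"); return d["K"],d["R"],d["t"]
def ray(C,u,v,z):
    K,R,t=C; d=R.T@np.linalg.inv(K)@np.array([u,v,1.]); o=-R.T@t; return o+d*(z-o[2])/d[2]
def proj(C,p):
    K,R,t=C; q=K@(R@np.array(p,float)+t); return q[:2]/q[2]
E
python3 - <<'E'
from h import *
s=arm.read_state(); print({k:np.round(v,3).tolist() for k,v in s.items()})
a=shot("scene","s0"); b=shot("top","t0"); shot("wrist","w0")
cv2.imwrite("pics/st0.png",np.vstack([cv2.resize(a,(400,300)),cv2.resize(b,(400,300))]))
for n in("s0","t0"):
    K,R,t=load(n); print(n,K.round(1).tolist(),(-R.T@t).round(3),R.round(2).tolist())
print(np.array(arm.calibration("wrist")["mount"]).round(3).tolist())
E
```

```text
pics
{'clock': 0.0, 'joints': [1.017, 0.36, 1.511, 0.0, 1.272, -0.115], 'dq': [-0.0, 0.0, 0.002, 0.002, 0.003, -0.001], 'joint_torque': [0.001, -52.762, -27.862, -0.0, 0.013, -0.0], 'eef_pos': [0.255, 0.543, 0.23], 'tool_rot': [-0.684, -3.066, 0.003], 'force': [-0.947, 0.253, 0.068], 'moment': [-0.009, -0.001, 0.028], 'grip_width': 0.085}
s0 [[500.0, 0.0, 256.3], [0.0, 500.0, 183.8], [0.0, 0.0, 1.0]] [1.495 0.124 1.599] [[-0.15, 0.99, 0.01], [0.83, 0.13, -0.54], [-0.54, -0.08, -0.84]]
t0 [[413.4, 0.0, 254.2], [0.0, 413.4, 197.2], [0.0, 0.0, 1.0]] [ 0.469 -0.012  1.412] [[0.02, -1.0, -0.01], [-1.0, -0.02, -0.09], [0.09, 0.01, -1.0]]
[[-0.0, -0.956, -0.292, 0.073], [1.0, 0.0, -0.001, -0.0], [0.001, -0.292, 0.956, -0.142], [0.0, 0.0, 0.0, 1.0]]
```

View pics/s0.png

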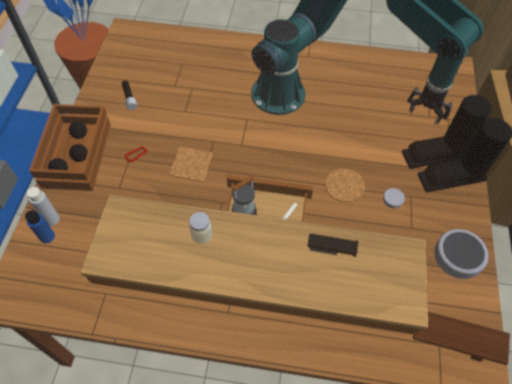

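View pics/t0.png

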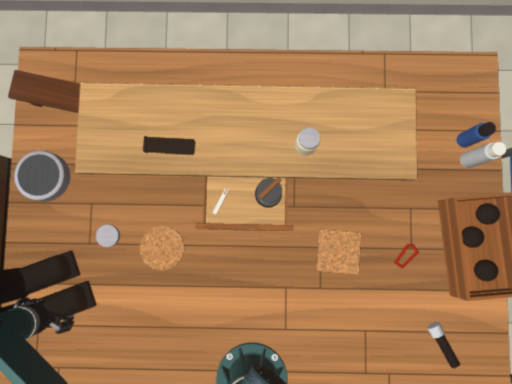

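The top view shows the lantern near (268,192) with a diagonal handle, the round mat at (162,248), and the tray board at row 226, columns 197–292. The scene view agrees: round mat (345,185), lantern (243,197).

```bash
python3 - <<'E'
from h import *
s=cv2.imread("pics/s0.png");t=cv2.imread("pics/t0.png");S=load("s0");T=load("t0")
a=cv2.resize(s[165:230,215:320],None,fx=7,fy=7,interpolation=cv2.INTER_CUBIC)[:, :735]
b=cv2.resize(t[165:240,190:300],(735,501),interpolation=cv2.INTER_CUBIC)
cv2.imwrite("pics/c0.png",cv2.resize(np.vstack([a,b]),None,fx=.6,fy=.6))
def mat(im,C,c,z):
    hsv=cv2.cvtColor(im,cv2.COLOR_BGR2HSV).astype(int); x,y=c
    ref=im[y-8:y+8,x-8:x+8].reshape(-1,3).mean(0)
    m=(np.abs(im.astype(float)-ref).max(2)<38).astype(np.uint8)
    m=cv2.morphologyEx(m,cv2.MORPH_CLOSE,np.ones((3,3)));m=cv2.morphologyEx(m,cv2.MORPH_OPEN,np.ones((5,5)))
    n,l,st,ce=cv2.connectedComponentsWithStats(m); k=l[y,x]; print(c,st[k],ce[k],ray(C,*ce[k],z).round(4))
mat(t,T,(162,248),.006);mat(s,S,(345,185),.006);mat(t,T,(339,251),.006);mat(s,S,(191,163),.006)
print("tray ends top",ray(T,197,226,.067).round(3),ray(T,292,228,.067).round(3))
print("seat edge",ray(T,78,174,.1).round(3),ray(T,416,179,.1).round(3))
E
```

```text
(162, 248) [     7     47    503    337 123392] [263.43618711 209.03112844] [ 0.5591 -0.0308  0.006 ]
(345, 185) [     0     18    510    366 117412] [254.79465472 212.70918645] [ 0.6011 -0.0078  0.006 ]
(339, 251) [     7     47    503    337 125269] [263.1771388  209.27612578] [ 0.5583 -0.0299  0.006 ]
(191, 163) [     0     18    510    366 117412] [254.79465472 212.70918645] [ 0.6011 -0.0078  0.006 ]
tray ends top [0.497 0.185 0.067] [ 0.495 -0.123  0.067]
seat edge [0.657 0.568 0.1  ] [ 0.657 -0.515  0.1  ]
```

View pics/c0.png

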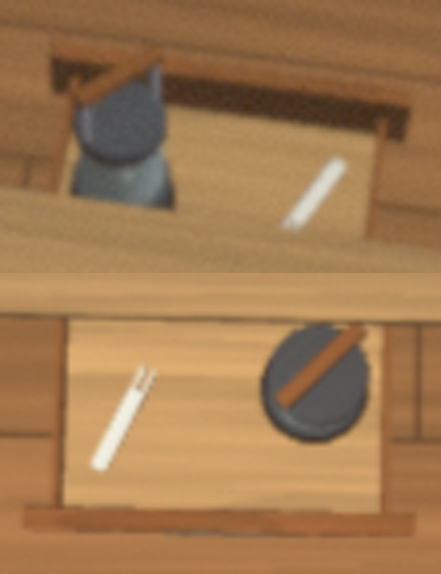

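```bash
python3 - <<'E'
from h import *
S=load("s0");T=load("t0")
for C,e in((T,[(260.1,196.7),(281,179.2)]),(S,[(232.1,188.1),(253.1,178.8)])):
    p=[ray(C,*x,.214) for x in e]; d=p[1]-p[0]; print([q.round(3) for q in p],((p[0]+p[1])/2).round(3),np.linalg.norm(d).round(3),np.arctan2(d[1],d[0]).round(3))
t=cv2.imread("pics/t0.png")
# cork vs. wood: hue/sat edge by local mask
for nm,C,c in(("t0",T,(162,248)),("s0",S,(345,185)),("t0",T,(339,251))):
    im=cv2.cvtColor(cv2.imread(f"pics/{nm}.png"),cv2.COLOR_BGR2Lab).astype(float); x,y=c
    w=im[y-35:y+35,x-35:x+35]; L=cv2.GaussianBlur(w,(0,0),1)
    ref=np.median(w[27:43,27:43].reshape(-1,3),0); bg=np.median(np.vstack([w[:8].reshape(-1,3),w[-8:].reshape(-1,3)]),0); print(ref,bg)
    m=(np.linalg.norm(L-ref,axis=2)<np.linalg.norm(L-bg,axis=2)).astype(np.uint8); m=cv2.morphologyEx(m,cv2.MORPH_CLOSE,np.ones((3,3)));m=cv2.morphologyEx(m,cv2.MORPH_OPEN,np.ones((7,7)))
    n,l,st,ce=cv2.connectedComponentsWithStats(m); k=l[35,35]; q=ce[k]+np.array(c)-35; print(nm,st[k],q,ray(C,*q,.006).round(4),proj(C,ray(C,*c,.006)))
print("guess",ray(T,162,248,.006),ray(S,345,185,.006))
E
```

```text
[array([ 0.582, -0.018,  0.214]), array([ 0.634, -0.078,  0.214])] [ 0.608 -0.048  0.214] 0.08 -0.857
[array([ 0.638, -0.078,  0.214]), array([ 0.591, -0.016,  0.214])] [ 0.615 -0.047  0.214] 0.078 2.218
[160. 144. 163.] [135.5 143.  159.5]
t0 [  13   13   43   43 1486] [161.02288022 247.07537012] [0.4249 0.3138 0.006 ] [162. 248.]
[141. 140. 159.] [130. 141. 158.]
s0 [ 17  20  36  30 871] [344.54879449 184.39839265] [0.4253 0.3096 0.006 ] [345. 185.]
[159. 144. 163.] [131. 143. 159.]
t0 [  13   11   44   47 1825] [338.5430137  250.16712329] [ 0.4242 -0.2857  0.006 ] [339. 251.]
guess [0.421805   0.31038786 0.006     ] [0.42779822 0.31146538 0.006     ]
```

```bash
cat >> h.py <<'E'
def go(p,yaw_y=None):
    "shift in cm in tool axes to TCP target p, and tool-z turn to bring tool y to the world angle (mod pi)"
    s=arm.read_state(); R=cv2.Rodrigues(np.array(s["tool_rot"],float))[0]; d=np.array(p)-s["eef_pos"]
    a=np.arctan2(R[1,1],R[0,1])
    print("t",round(float(s["clock"]),2),"pos",np.round(s["eef_pos"],4),"F",np.round(s["force"],1),"w",round(float(s["grip_width"]),4),"shift cm",(R.T@d*100).round(2),"tilt",np.round(R[:2,2],4))
    if yaw_y is not None: print("rz",round(float(-((yaw_y-a+np.pi/2)%np.pi-np.pi/2)),3))
E
python3 -c "
from h import *
go([.611,-.047,.3],.68)"
```

```text
t 0.15 pos [0.2546 0.5427 0.2306] F [-0.5 -0.  -0.1] w 0.0852 shift cm [-57.31 -38.25  -6.89] tilt [-0.0008 -0.0012]
rz 0.452
```

jog_arm(
  xyz=[
    [0, 0, -2.3],
    [0, 0, -2.4],
    [0, 0, -2.3],
  ],
  delta_rot=[
    [0, 0, 0.15],
    [0, 0, 0.15],
    [0, 0, 0.15],
  ],
  fingers=8.54,
  newtons=25,
)

```text
clock: 0.45
eef_pos: [0.2547, 0.5428, 0.3016]
tool_rot: [-1.359, -2.832, 0.002]
force: [0.4, 0.1, -0.3]
grip_width: 0.0857
```

```bash
python3 -c "
from h import *
go([.611,-.047,.3],.68)"
```

```text
t 0.45 pos [0.2547 0.5428 0.3016] F [ 0.4  0.1 -0.3] w 0.0857 shift cm [-68.3   -9.09   0.2 ] tilt [-0.0007 -0.0011]
rz -0.004
```

jog_arm(
  xyz=[
    [-3, -0.4, 0],
    [-4.6, -0.6, 0],
    [-4.6, -0.6, 0],
    [-4.6, -0.6, 0],
    [-4.6, -0.6, 0],
  ],
  delta_rot=[
    [0, 0, 0],
    [0, 0, 0],
    [0, 0, 0],
    [0, 0, 0],
    [0, 0, 0],
  ],
)

```text
clock: 0.95
eef_pos: [0.3685, 0.3577, 0.3011]
tool_rot: [-1.35, -2.837, 0.001]
force: [-0.0, -0.4, -0.6]
grip_width: 0.0852
```

jog_arm(
  xyz=[
    [-4.6, -0.6, 0],
    [-4.6, -0.6, 0],
    [-4.6, -0.6, 0],
    [-4.6, -0.6, 0],
    [-4.6, -0.6, 0],
  ],
  delta_rot=[
    [0, 0, 0],
    [0, 0, 0],
    [0, 0, 0],
    [0, 0, 0],
    [0, 0, 0],
  ],
)

```text
clock: 1.45
eef_pos: [0.4902, 0.1601, 0.3012]
tool_rot: [-1.351, -2.836, 0.0]
force: [0.5, 1.3, 0.3]
grip_width: 0.0855
```

jog_arm(
  xyz=[
    [-4.6, -0.6, 0],
    [-4.6, -0.6, 0],
    [-4.6, -0.6, 0],
    [-3, -0.4, 0],
  ],
  delta_rot=[
    [0, 0, 0],
    [0, 0, 0],
    [0, 0, 0],
    [0, 0, 0],
  ],
)

```text
clock: 1.85
eef_pos: [0.5798, 0.0146, 0.3009]
tool_rot: [1.353, 2.835, -0.001]
force: [-0.3, 0.7, 0.2]
grip_width: 0.0854
```

```bash
python3 - <<'E'
from h import *
go([.611,-.047,.3],.68)
shot("wrist","w1"); C=load("w1"); print(proj(C,[.611,-.047,.218])); go([.611,-.047,.3],.68)
E
```

```text
t 1.85 pos [0.5798 0.0146 0.3009] F [-0.3  0.7  0.2] w 0.0854 shift cm [-6.75 -1.45  0.1 ] tilt [ 0.0001 -0.0009]
rz 0.0
[241.7612746  282.50700949]
t 1.9 pos [0.5821 0.0114 0.3008] F [ 3.8 -2.4  1. ] w 0.0853 shift cm [-6.35 -1.42  0.11] tilt [ 0.0019 -0.0036]
rz -0.001
```

View pics/w1.png

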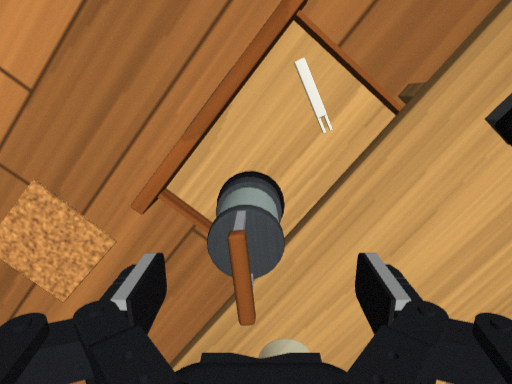

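The wrist view shows the bar running from (238,232) to (247,323), clear of the fingers. The tick remover is at (312,95), and the lantern is near the tray's seat-side corner.

```bash
python3 - <<'E'
from h import *
im=cv2.imread("pics/w1.png");C=load("w1")
h=cv2.cvtColor(im[228:332,225:262],cv2.COLOR_BGR2HSV); m=((h[...,0]<14)&(h[...,1]>130)&(h[...,2]>60)).astype(np.uint8)
n,l,st,ce=cv2.connectedComponentsWithStats(m);k=1+st[1:,4].argmax();print(st[k])
(c,wh,a)=cv2.minAreaRect(np.argwhere(l==k)[:,::-1].astype(np.float32)); b=cv2.boxPoints((c,wh,a))+[225,228]; print(b.round(1).tolist())
P=np.array([ray(C,*x,.218) for x in b]); print(P.round(4)); print(P.mean(0))
for i in range(4): d=P[(i+1)%4]-P[i]; print(np.linalg.norm(d).round(4),np.arctan2(d[1],d[0]).round(3))
E
```

```text
[   3    2   27   95 1654]
[[225.3, 231.6], [244.8, 229.2], [256.1, 323.0], [236.6, 325.4]]
[[ 0.5747 -0.0205  0.218 ]
 [ 0.5849 -0.0098  0.218 ]
 [ 0.6435 -0.0695  0.218 ]
 [ 0.6324 -0.0814  0.218 ]]
[ 0.60887709 -0.04531315  0.218     ]
0.0148 0.809
0.0836 -0.794
0.0163 -2.319
0.0839 2.33
```

jog_arm(
  xyz=[
    [-2.2, -0.4, 0],
    [-2.2, -0.5, 1.2],
    [-1.8, -0.4, 2.2],
    [0, 0, 2.0],
    [0, 0, 0],
  ],
  delta_rot=[
    [0, 0, -0.06],
    [0, 0, 0],
    [0, 0, 0],
    [0, 0, 0],
    [0, 0, 0],
  ],
)

```text
clock: 2.4
eef_pos: [0.6075, -0.0375, 0.2439]
tool_rot: [-1.264, -2.869, 0.002]
force: [-0.4, 0.9, -0.7]
grip_width: 0.0852
```

```bash
python3 - <<'E'
from h import *
go([.609,-.046,.245],.74)
im=shot("wrist","w2");C=load("w2"); print(proj(C,[.609,-.046,.218]))
E
```

```text
t 2.4 pos [ 0.6075 -0.0375  0.2439] F [-0.4  0.9 -0.7] w 0.0852 shift cm [-0.73 -0.46 -0.11] tilt [-0.0066  0.0012]
rz 0.001
[252.21288621 244.50018249]
```

View pics/w2.png

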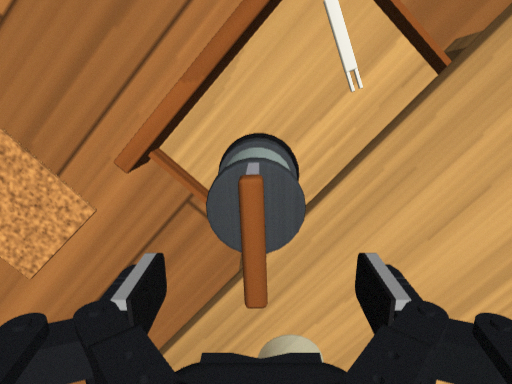

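The closer look has the bar's centreline from (252,177) to (256,307), nearly along the image columns and between the pads.

```bash
python3 - <<'E'
from h import *
C=load("w2"); a=ray(C,252,177,.218);b=ray(C,256,304,.218);d=b-a;print(a,b,(a+b)/2,np.linalg.norm(d),np.arctan2(d[1],d[0]))
go([*((a+b)/2)[:2],.245],np.arctan2(d[1],d[0])+np.pi/2)
E
```

```text
[ 0.58268716 -0.01698757  0.218     ] [ 0.63680583 -0.07344309  0.218     ] [ 0.60974649 -0.04521533  0.218     ] 0.07820521835746501 -0.8065288011271228
t 2.45 pos [ 0.6083 -0.0373  0.2457] F [ 0.9 -0.8  0.3] w 0.0855 shift cm [-0.68 -0.43  0.07] tilt [-0.0042  0.0008]
rz -0.023
```

jog_arm(
  xyz=[
    [-0.6, -0.4, 0],
    [0, 0, 0],
    [0, 0, 1],
    [0, 0, 1.5],
    [0, 0, 1.5],
  ],
  delta_rot=[
    [0, 0, -0.03],
    [0, 0, 0],
    [0, 0, 0],
    [0, 0, 0],
    [0, 0, 0],
  ],
)

```text
clock: 2.95
eef_pos: [0.6109, -0.0441, 0.2072]
tool_rot: [1.222, 2.893, 0.0]
force: [-0.5, -0.0, -0.2]
grip_width: 0.0856
```

jog_arm(
  xyz=[
    [0, 0, 1.0],
    [0, 0, 0.3],
    [0, 0, 0],
    [0, 0, 0],
    [0, 0, 0],
  ],
  delta_rot=[
    [0, 0, 0],
    [0, 0, 0],
    [0, 0, 0],
    [0, 0, 0],
    [0, 0, 0],
  ],
)

```text
clock: 3.45
eef_pos: [0.6114, -0.0448, 0.1951]
tool_rot: [1.221, 2.893, 0.0]
force: [0.4, -0.2, 0.3]
grip_width: 0.0849
```

```bash
python3 -c "
from h import *
go([.6097,-.0452,.192],.764)"
```

```text
t 3.45 pos [ 0.6114 -0.0448  0.1951] F [ 0.4 -0.2  0.3] w 0.0849 shift cm [ 0.09 -0.15  0.31] tilt [ 0.0013 -0.0003]
rz 0.008
```

jog_arm(
  xyz=[
    [0, -0.15, 0.3],
    [0, 0, 0],
    [0, 0, 0],
    [0, 0, 0],
    [0, 0, 0],
  ],
  delta_rot=[
    [0, 0, 0],
    [0, 0, 0],
    [0, 0, 0],
    [0, 0, 0],
    [0, 0, 0],
  ],
  fingers=2.4,
  newtons=25,
)

```text
clock: 3.95
eef_pos: [0.6098, -0.0458, 0.1914]
tool_rot: [1.222, 2.894, -0.0]
force: [0.1, 0.0, 1.2]
grip_width: 0.024
```

jog_arm(
  xyz=[
    [0, 0, 0],
    [0, 0, 0],
    [0, 0, 0],
    [0, 0, 0],
    [0, 0, 0],
  ],
  delta_rot=[
    [0, 0, 0],
    [0, 0, 0],
    [0, 0, 0],
    [0, 0, 0],
    [0, 0, 0],
  ],
  fingers=0.8,
)

```text
clock: 4.45
eef_pos: [0.6097, -0.0458, 0.1914]
tool_rot: [-1.222, -2.894, 0.0]
force: [-1.8, -1.0, 2.3]
grip_width: 0.0134
```

```bash
python3 -c "
from h import *
go([.6097,-.0452,.192],.764)"
```

```text
t 4.45 pos [ 0.6097 -0.0458  0.1914] F [-1.8 -1.   2.3] w 0.0134 shift cm [ 0.04  0.05 -0.06] tilt [-0.0002 -0.0003]
rz 0.008
```

Held at 13.4 mm (14 mm bar). Lift slowly.

jog_arm(
  xyz=[
    [0, 0, -0.1],
    [0, 0, -0.2],
    [0, 0, -0.3],
    [0, 0, -0.5],
    [0, 0, -0.6],
  ],
  delta_rot=[
    [0, 0, 0],
    [0, 0, 0],
    [0, 0, 0],
    [0, 0, 0],
    [0, 0, 0],
  ],
)

```text
clock: 4.95
eef_pos: [0.6096, -0.0457, 0.2084]
tool_rot: [-1.221, -2.894, 0.0]
force: [1.0, 0.2, -4.5]
grip_width: 0.0136
```

jog_arm(
  xyz=[
    [0, 0, -0.8],
    [0, 0, -1.2],
    [0, 0, -1.5],
    [0, 0, -1.5],
    [0, 0, -1.5],
  ],
  delta_rot=[
    [0, 0, 0],
    [0, 0, 0],
    [0, 0, 0],
    [0, 0, 0],
    [0, 0, 0],
  ],
)

```text
clock: 5.45
eef_pos: [0.6099, -0.0458, 0.275]
tool_rot: [1.221, 2.894, 0.0]
force: [-0.1, -0.7, -4.9]
grip_width: 0.0136
```

jog_arm(
  xyz=[
    [0, 0, -1],
    [0, 0, -0.5],
    [0, 0, 0],
    [0, 0, 0],
    [0, 0, 0],
  ],
  delta_rot=[
    [0, 0, 0],
    [0, 0, 0],
    [0, 0, 0],
    [0, 0, 0],
    [0, 0, 0],
  ],
)

```text
clock: 5.95
eef_pos: [0.6092, -0.0456, 0.2874]
tool_rot: [-1.221, -2.893, 0.001]
force: [-0.8, 0.2, -5.2]
grip_width: 0.0133
```

```bash
python3 - <<'E'
from h import *
go([.425,.3115,.28],.764)
b=shot("scene","s1");t=shot("top","t1")
cv2.imwrite("pics/c1.png",np.vstack([cv2.resize(b[130:235,190:380],None,fx=3,fy=3),cv2.resize(t[155:250,180:370],None,fx=3,fy=3)])) 
E
```

```text
t 5.95 pos [ 0.6092 -0.0456  0.2874] F [-0.8  0.2 -5.2] w 0.0133 shift cm [38.44 11.72  0.78] tilt [-0.0018  0.0002]
rz 0.008
```

View pics/c1.png

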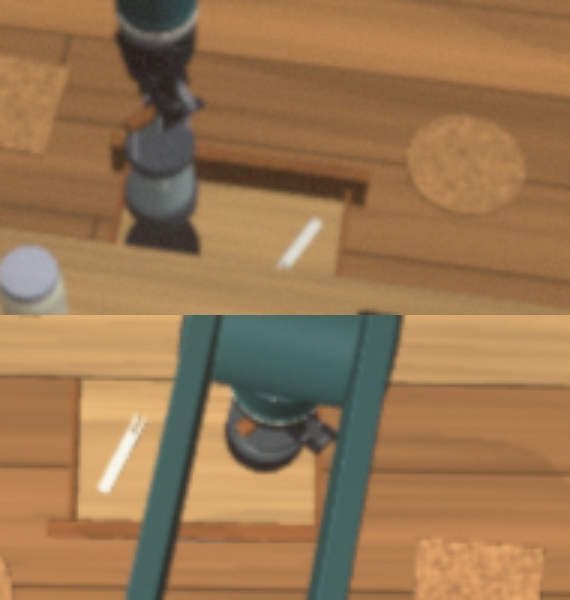

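Lantern hangs upright with 5.2 N on the wrist, and the stand stays in the tray. Carry it to the mat gently.

jog_arm(
  xyz=[
    [0.4, 0.12, 0],
    [0.8, 0.24, 0],
    [1.2, 0.37, 0],
    [1.6, 0.49, 0],
    [2.0, 0.61, 0],
  ],
  delta_rot=[
    [0, 0, 0],
    [0, 0, 0],
    [0, 0, 0],
    [0, 0, 0],
    [0, 0, 0],
  ],
)

```text
clock: 6.55
eef_pos: [0.5803, 0.0113, 0.2883]
tool_rot: [1.222, 2.894, 0.0]
force: [-0.2, 1.0, -4.6]
grip_width: 0.0135
```

jog_arm(
  xyz=[
    [2.2, 0.67, 0],
    [2.2, 0.67, 0],
    [2.2, 0.67, 0],
    [2.2, 0.67, 0],
    [2.2, 0.67, 0],
  ],
  delta_rot=[
    [0, 0, 0],
    [0, 0, 0],
    [0, 0, 0],
    [0, 0, 0],
    [0, 0, 0],
  ],
)

```text
clock: 7.05
eef_pos: [0.5266, 0.1144, 0.2885]
tool_rot: [-1.22, -2.895, -0.001]
force: [0.6, 0.8, -4.7]
grip_width: 0.0137
```

jog_arm(
  xyz=[
    [2.2, 0.67, 0],
    [2.2, 0.67, 0],
    [2.2, 0.67, 0],
    [2.2, 0.67, 0],
    [2.2, 0.67, 0],
  ],
  delta_rot=[
    [0, 0, 0],
    [0, 0, 0],
    [0, 0, 0],
    [0, 0, 0],
    [0, 0, 0],
  ],
)

```text
clock: 7.55
eef_pos: [0.4736, 0.2163, 0.2885]
tool_rot: [-1.22, -2.895, -0.0]
force: [-0.1, -0.9, -4.8]
grip_width: 0.0136
```

jog_arm(
  xyz=[
    [2.0, 0.61, 0],
    [1.8, 0.55, 0],
    [1.6, 0.49, 0],
    [1.3, 0.4, 0],
    [1.0, 0.3, 0],
  ],
  delta_rot=[
    [0, 0, 0],
    [0, 0, 0],
    [0, 0, 0],
    [0, 0, 0],
    [0, 0, 0],
  ],
)

```text
clock: 8.05
eef_pos: [0.4372, 0.2873, 0.2885]
tool_rot: [-1.22, -2.895, -0.0]
force: [0.4, -0.1, -5.4]
grip_width: 0.0132
```

jog_arm(
  xyz=[
    [0.9, 0.27, 0],
    [0.8, 0.24, 0],
    [0.6, 0.18, 0],
    [0.3, 0.1, 0],
    [0, 0, 0],
  ],
  delta_rot=[
    [0, 0, 0],
    [0, 0, 0],
    [0, 0, 0],
    [0, 0, 0],
    [0, 0, 0],
  ],
)

```text
clock: 8.55
eef_pos: [0.4262, 0.3103, 0.2882]
tool_rot: [-1.221, -2.894, 0.0]
force: [0.6, -0.2, -5.3]
grip_width: 0.0135
```

```bash
python3 - <<'E'
from h import *
go([.425,.3115,.28],.764)
b=shot("scene","s2");w=shot("wrist","w3")
cv2.imwrite("pics/c2.png",np.vstack([cv2.resize(b[120:215,285:405],(512,405)),w])[:,:])
im=cv2.imread("pics/c2.png");cv2.imwrite("pics/c2.png",cv2.resize(im,None,fx=.75,fy=.75))
C=load("s2");print(proj(C,[.425,.3115,.006]))
E
```

```text
t 8.55 pos [0.4262 0.3103 0.2882] F [ 0.6 -0.2 -5.3] w 0.0135 shift cm [0.17 0.   0.82] tilt [-0.0001 -0.0001]
rz 0.008
[345.05213938 184.38904364]
```

View pics/c2.png

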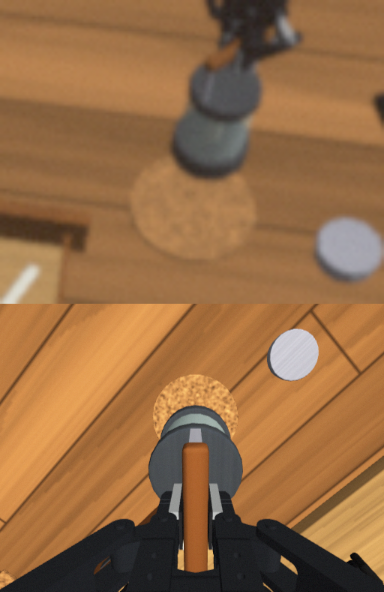

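Lantern is upright above the mat, and the wrist view shows it in line with the mat centre. Lower about 105 mm, then creep.

jog_arm(
  xyz=[
    [0.15, 0, 0.5],
    [0, 0, 1.2],
    [0, 0, 1.8],
    [0, 0, 2.0],
    [0, 0, 2.0],
  ],
  delta_rot=[
    [0, 0, 0],
    [0, 0, 0],
    [0, 0, 0],
    [0, 0, 0],
    [0, 0, 0],
  ],
)

```text
clock: 9.15
eef_pos: [0.4249, 0.3107, 0.2117]
tool_rot: [-1.222, -2.894, 0.001]
force: [0.4, -0.2, -5.3]
grip_width: 0.0139
```

jog_arm(
  xyz=[
    [0, 0, 1.5],
    [0, 0, 0.8],
    [0, 0, 0.4],
    [0, 0, 0.2],
    [0, 0, 0],
  ],
  delta_rot=[
    [0, 0, 0],
    [0, 0, 0],
    [0, 0, 0],
    [0, 0, 0],
    [0, 0, 0],
  ],
)

```text
clock: 9.65
eef_pos: [0.4255, 0.3113, 0.1845]
tool_rot: [1.222, 2.894, 0.001]
force: [-0.0, 0.3, -5.2]
grip_width: 0.0135
```

jog_arm(
  xyz=[
    [0, 0, 0.1],
    [0, 0, 0.1],
    [0, 0, 0.1],
    [0, 0, 0.1],
    [0, 0, 0.1],
  ],
  delta_rot=[
    [0, 0, 0],
    [0, 0, 0],
    [0, 0, 0],
    [0, 0, 0],
    [0, 0, 0],
  ],
)

```text
clock: 10.15
eef_pos: [0.4252, 0.3112, 0.1793]
tool_rot: [1.222, 2.894, -0.0]
force: [-0.3, 0.1, -5.3]
grip_width: 0.0135
```

jog_arm(
  xyz=[
    [0, 0, 0.1],
    [0, 0, 0.1],
    [0, 0, 0.1],
    [0, 0, 0.1],
    [0, 0, 0.1],
  ],
  delta_rot=[
    [0, 0, 0],
    [0, 0, 0],
    [0, 0, 0],
    [0, 0, 0],
    [0, 0, 0],
  ],
)

```text
clock: 10.65
eef_pos: [0.4252, 0.3112, 0.1742]
tool_rot: [-1.222, -2.894, 0.0]
force: [0.1, 0.2, -4.7]
grip_width: 0.0134
```

jog_arm(
  xyz=[
    [0, 0, 0.1],
    [0, 0, 0.1],
    [0, 0, 0.1],
  ],
  delta_rot=[
    [0, 0, 0],
    [0, 0, 0],
    [0, 0, 0],
  ],
)

```text
clock: 10.95
eef_pos: [0.4252, 0.3112, 0.1712]
tool_rot: [-1.222, -2.894, 0.0]
force: [-0.4, -0.1, -6.0]
grip_width: 0.0137
```

jog_arm(
  xyz=[
    [0, 0, 0.1],
    [0, 0, 0.05],
  ],
  delta_rot=[
    [0, 0, 0],
    [0, 0, 0],
  ],
)

```text
clock: 11.15
eef_pos: [0.4251, 0.3111, 0.1697]
tool_rot: [-1.222, -2.894, 0.0]
force: [1.0, 0.4, -5.2]
grip_width: 0.0134
```

jog_arm(
  xyz=[
    [0, 0, 0.05],
  ],
  delta_rot=[
    [0, 0, 0],
  ],
)

```text
clock: 11.25
eef_pos: [0.4252, 0.3112, 0.1694]
tool_rot: [1.222, 2.894, -0.0]
force: [-0.9, -1.0, 1.2]
grip_width: 0.0135
```

Contact at TCP z 0.1694, as predicted. Release.

jog_arm(
  xyz=[
    [0, 0, 0],
    [0, 0, 0],
    [0, 0, 0],
  ],
  delta_rot=[
    [0, 0, 0],
    [0, 0, 0],
    [0, 0, 0],
  ],
  fingers=2.2,
)

```text
clock: 11.55
eef_pos: [0.4257, 0.3115, 0.1698]
tool_rot: [1.221, 2.894, 0.001]
force: [-0.2, 0.3, 0.2]
grip_width: 0.0219
```

jog_arm(
  xyz=[
    [0, 0, 0],
    [0, 0, 0],
    [0, 0, 0],
    [0, 0, -0.5],
    [0, 0, -1],
  ],
  delta_rot=[
    [0, 0, 0],
    [0, 0, 0],
    [0, 0, 0],
    [0, 0, 0],
    [0, 0, 0],
  ],
  fingers=6,
)

```text
clock: 12.05
eef_pos: [0.4246, 0.3108, 0.1842]
tool_rot: [-1.221, -2.893, 0.002]
force: [0.1, -0.1, -0.6]
grip_width: 0.06
```

jog_arm(
  xyz=[
    [0, 0, -2],
    [0, 0, -3],
    [0, 0, -3],
    [0, 0, -2],
    [0, 0, 0],
  ],
  delta_rot=[
    [0, 0, 0],
    [0, 0, 0],
    [0, 0, 0],
    [0, 0, 0],
    [0, 0, 0],
  ],
)

```text
clock: 12.55
eef_pos: [0.4272, 0.3123, 0.2884]
tool_rot: [1.22, 2.89, 0.009]
force: [0.8, -0.2, -0.2]
grip_width: 0.06
```

```bash
python3 - <<'E'
from h import *
go([.42,.03,.285],0)
b=shot("scene","s3");w=shot("wrist","w4")
cv2.imwrite("pics/c3.png",np.vstack([cv2.resize(b[110:215,200:400],(640,336)),cv2.resize(w,(340,255))[:, :].copy() if 0 else cv2.copyMakeBorder(cv2.resize(w,(340,255)),0,0,0,300,0)]))
E
```

```text
t 12.55 pos [0.4272 0.3123 0.2884] F [ 0.8 -0.2 -0.2] w 0.06 shift cm [-19.73 -20.21   0.24] tilt [0.0065 0.0034]
rz 0.772
```

View pics/c3.png

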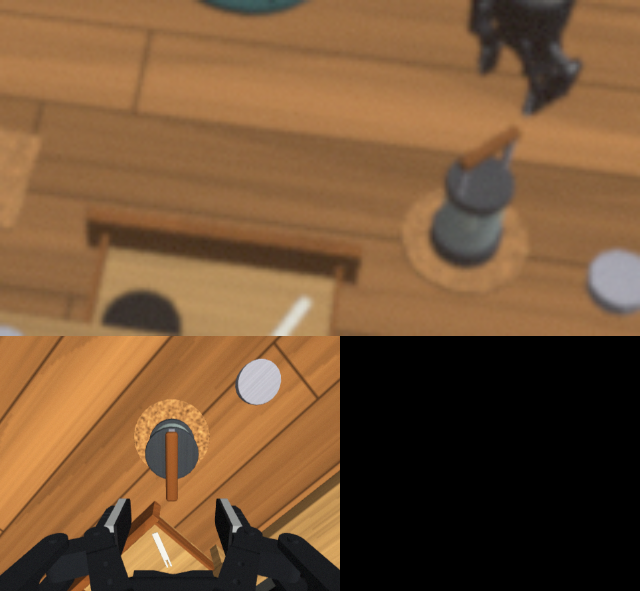

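The lantern stands upright and well within the mat, at scene-crop (470,225). The stand at (140,315) and tick remover (295,315) are still in the tray. Next, shut the fingers, turn the jaws across the tray and go in front of the board.

jog_arm(
  xyz=[
    [0, 0, 0],
    [0, 0, 0],
    [0, 0, 0],
    [0, 0, 0],
    [0, 0, 0],
  ],
  delta_rot=[
    [0, 0, -0.13],
    [0, 0, -0.13],
    [0, 0, -0.13],
    [0, 0, -0.13],
    [0, 0, -0.13],
  ],
  fingers=0,
)

```text
clock: 13.15
eef_pos: [0.4242, 0.3106, 0.2826]
tool_rot: [-0.225, -3.131, 0.003]
force: [-0.0, 0.8, 0.1]
grip_width: -0.0005
```

jog_arm(
  xyz=[
    [0, 0, 0],
    [0, 0, 0],
  ],
  delta_rot=[
    [0, 0, -0.12],
    [0, 0, 0],
  ],
)

```text
clock: 13.35
eef_pos: [0.4243, 0.3107, 0.2828]
tool_rot: [-0.044, -3.139, 0.002]
force: [0.1, -0.7, -0.3]
grip_width: 0.0
```

```bash
python3 - <<'E'
from h import *
go([.42,.031,.285],np.pi/2)
T=load("t0"); print([ray(T,u,v,.067).round(4) for u,v in((197,230),(292,230.5),(196,223.6))])
E
```

```text
t 13.35 pos [0.4243 0.3107 0.2828] F [ 0.1 -0.7 -0.3] w 0.0 shift cm [ -0.35 -27.97  -0.18] tilt [-0.0026 -0.0014]
rz -0.028
[array([0.4837, 0.1847, 0.067 ]), array([ 0.487 , -0.1235,  0.067 ]), array([0.5044, 0.1885, 0.067 ])]
```

jog_arm(
  xyz=[
    [0, -2.5, 0],
    [0, -4.5, 0],
    [0, -4.5, 0],
    [0, -4.5, 0],
    [0, -4.5, 0],
  ],
  delta_rot=[
    [0, 0, -0.03],
    [0, 0, 0],
    [0, 0, 0],
    [0, 0, 0],
    [0, 0, 0],
  ],
)

```text
clock: 13.85
eef_pos: [0.4237, 0.1046, 0.2835]
tool_rot: [-0.003, -3.14, 0.0]
force: [-0.4, -0.5, -0.2]
grip_width: -0.0002
```

jog_arm(
  xyz=[
    [0, -4, 0],
    [0, -3, 2],
    [0, -0.5, 4],
    [0, 0, 4.5],
    [0, 0, 4.5],
  ],
  delta_rot=[
    [0, 0, 0],
    [0, 0, 0],
    [0, 0, 0],
    [0, 0, 0],
    [0, 0, 0],
  ],
)

```text
clock: 14.35
eef_pos: [0.4245, 0.0306, 0.1328]
tool_rot: [0.006, 3.141, -0.0]
force: [0.6, -0.3, -0.0]
grip_width: -0.0002
```

jog_arm(
  xyz=[
    [0, 0, 4],
    [0, 0, 2.5],
    [0, 0, 1.5],
    [0, 0, 0],
    [0, 0, 0],
  ],
  delta_rot=[
    [0, 0, 0],
    [0, 0, 0],
    [0, 0, 0],
    [0, 0, 0],
    [0, 0, 0],
  ],
)

```text
clock: 14.85
eef_pos: [0.4242, 0.0312, 0.0541]
tool_rot: [-0.001, -3.14, -0.0]
force: [-0.3, 0.3, 0.2]
grip_width: 0.0002
```

```bash
python3 - <<'E'
from h import *
go([.474,.031,.048],np.pi/2)
E
```

```text
t 14.85 pos [0.4242 0.0312 0.0541] F [-0.3  0.3  0.2] w 0.0002 shift cm [-4.98 -0.02  0.6 ] tilt [-0.0016  0.0001]
rz -0.001
```

jog_arm(
  xyz=[
    [-1, 0, 0.3],
    [-1, 0, 0.3],
    [-1, 0, 0],
    [-0.6, 0, 0],
    [-0.3, 0, 0],
  ],
  delta_rot=[
    [0, 0, 0],
    [0, 0, 0],
    [0, 0, 0],
    [0, 0, 0],
    [0, 0, 0],
  ],
)

```text
clock: 15.35
eef_pos: [0.4653, 0.0311, 0.0486]
tool_rot: [-0.002, 3.14, -0.0]
force: [0.3, 1.1, -0.4]
grip_width: -0.0001
```

jog_arm(
  xyz=[
    [-0.3, 0, 0],
    [-0.3, 0, 0],
    [-0.3, 0, 0],
    [-0.3, 0, 0],
    [-0.3, 0, 0],
  ],
  delta_rot=[
    [0, 0, 0],
    [0, 0, 0],
    [0, 0, 0],
    [0, 0, 0],
    [0, 0, 0],
  ],
)

```text
clock: 15.85
eef_pos: [0.4785, 0.0312, 0.0482]
tool_rot: [0.002, -3.141, 0.0]
force: [-1.9, -0.2, 1.1]
grip_width: 0.0001
```

jog_arm(
  xyz=[
    [-0.4, 0, 0],
    [-0.4, 0, 0],
    [-0.4, 0, 0],
    [-0.4, 0, 0],
    [-0.4, 0, 0],
  ],
  delta_rot=[
    [0, 0, 0],
    [0, 0, 0],
    [0, 0, 0],
    [0, 0, 0],
    [0, 0, 0],
  ],
)

```text
clock: 16.35
eef_pos: [0.4987, 0.0312, 0.0481]
tool_rot: [0.002, -3.141, 0.0]
force: [-2.4, -1.2, -1.0]
grip_width: 0.0001
```

jog_arm(
  xyz=[
    [-0.5, 0, 0],
    [-0.6, 0, 0],
    [-0.7, 0, 0],
    [-0.7, 0, 0],
    [-0.7, 0, 0],
  ],
  delta_rot=[
    [0, 0, 0],
    [0, 0, 0],
    [0, 0, 0],
    [0, 0, 0],
    [0, 0, 0],
  ],
)

```text
clock: 16.85
eef_pos: [0.5314, 0.0312, 0.0482]
tool_rot: [0.002, -3.142, 0.0]
force: [-4.0, -1.7, -1.7]
grip_width: 0.0003
```

jog_arm(
  xyz=[
    [-0.7, 0, 0],
    [-0.7, 0, 0],
    [-0.7, 0, 0],
    [-0.7, 0, 0],
    [-0.7, 0, 0],
  ],
  delta_rot=[
    [0, 0, 0],
    [0, 0, 0],
    [0, 0, 0],
    [0, 0, 0],
    [0, 0, 0],
  ],
)

```text
clock: 17.35
eef_pos: [0.5664, 0.0313, 0.0483]
tool_rot: [-0.002, 3.142, -0.0]
force: [-2.6, -3.2, -0.2]
grip_width: 0.0
```

jog_arm(
  xyz=[
    [-0.7, 0, 0],
    [-0.7, 0, 0],
    [-0.6, 0, 0],
    [-0.5, 0, 0],
    [-0.4, 0, 0],
  ],
  delta_rot=[
    [0, 0, 0],
    [0, 0, 0],
    [0, 0, 0],
    [0, 0, 0],
    [0, 0, 0],
  ],
)

```text
clock: 17.85
eef_pos: [0.5954, 0.0314, 0.0484]
tool_rot: [-0.002, 3.141, -0.0]
force: [-2.8, -3.1, 0.4]
grip_width: 0.0001
```

jog_arm(
  xyz=[
    [-0.3, 0, 0],
    [-0.3, 0, 0],
    [-0.3, 0, 0],
    [-0.2, 0, 0],
    [-0.2, 0, 0],
  ],
  delta_rot=[
    [0, 0, 0],
    [0, 0, 0],
    [0, 0, 0],
    [0, 0, 0],
    [0, 0, 0],
  ],
)

```text
clock: 18.35
eef_pos: [0.608, 0.0314, 0.0484]
tool_rot: [-0.002, 3.141, -0.0]
force: [-3.0, -1.6, 1.7]
grip_width: 0.0002
```

Creep in 1–2 mm rows to the stop.

jog_arm(
  xyz=[
    [-0.2, 0, 0],
    [-0.2, 0, 0],
    [-0.2, 0, 0],
    [-0.2, 0, 0],
    [-0.2, 0, 0],
  ],
  delta_rot=[
    [0, 0, 0],
    [0, 0, 0],
    [0, 0, 0],
    [0, 0, 0],
    [0, 0, 0],
  ],
)

```text
clock: 18.85
eef_pos: [0.6179, 0.0314, 0.0483]
tool_rot: [-0.002, 3.142, -0.0]
force: [-3.8, -1.5, 2.4]
grip_width: -0.0001
```

jog_arm(
  xyz=[
    [-0.1, 0, 0],
    [-0.1, 0, 0],
    [-0.1, 0, 0],
    [-0.1, 0, 0],
    [-0.1, 0, 0],
  ],
  delta_rot=[
    [0, 0, 0],
    [0, 0, 0],
    [0, 0, 0],
    [0, 0, 0],
    [0, 0, 0],
  ],
)

```text
clock: 19.35
eef_pos: [0.6228, 0.0314, 0.0483]
tool_rot: [0.002, -3.141, 0.0]
force: [-2.5, -0.8, 1.4]
grip_width: -0.0002
```

jog_arm(
  xyz=[
    [-0.1, 0, 0],
    [-0.1, 0, 0],
  ],
  delta_rot=[
    [0, 0, 0],
    [0, 0, 0],
  ],
)

```text
clock: 19.55
eef_pos: [0.6248, 0.0314, 0.0483]
tool_rot: [0.002, -3.142, 0.0]
force: [-2.6, -1.4, 1.0]
grip_width: -0.0
```

jog_arm(
  xyz=[
    [-0.1, 0, 0],
  ],
  delta_rot=[
    [0, 0, 0],
  ],
)

```text
clock: 19.65
eef_pos: [0.6258, 0.0314, 0.0483]
tool_rot: [0.002, -3.142, 0.0]
force: [-3.5, -2.1, 0.8]
grip_width: -0.0001
```

jog_arm(
  xyz=[
    [-0.1, 0, 0],
    [-0.1, 0, 0],
  ],
  delta_rot=[
    [0, 0, 0],
    [0, 0, 0],
  ],
)

```text
clock: 19.85
eef_pos: [0.6278, 0.0314, 0.0483]
tool_rot: [0.002, -3.142, 0.0]
force: [-2.7, -1.1, 2.1]
grip_width: -0.0001
```

jog_arm(
  xyz=[
    [-0.1, 0, 0],
  ],
  delta_rot=[
    [0, 0, 0],
  ],
)

```text
clock: 19.95
eef_pos: [0.6288, 0.0314, 0.0483]
tool_rot: [0.002, -3.142, 0.0]
force: [-3.0, -1.3, 2.8]
grip_width: 0.0
```

jog_arm(
  xyz=[
    [-0.1, 0, 0],
  ],
  delta_rot=[
    [0, 0, 0],
  ],
)

```text
clock: 20.05
eef_pos: [0.6298, 0.0314, 0.0483]
tool_rot: [0.002, -3.142, 0.0]
force: [-3.4, -1.5, 2.1]
grip_width: -0.0002
```

jog_arm(
  xyz=[
    [-0.05, 0, 0],
    [-0.05, 0, 0],
  ],
  delta_rot=[
    [0, 0, 0],
    [0, 0, 0],
  ],
)

```text
clock: 20.25
eef_pos: [0.6307, 0.0314, 0.0483]
tool_rot: [0.002, -3.141, 0.0]
force: [-3.5, -2.5, 3.3]
grip_width: -0.0003
```

jog_arm(
  xyz=[
    [-0.05, 0, 0],
  ],
  delta_rot=[
    [0, 0, 0],
  ],
)

```text
clock: 20.35
eef_pos: [0.6307, 0.0314, 0.0483]
tool_rot: [0.002, -3.14, 0.0]
force: [-4.1, -1.1, 3.9]
grip_width: 0.0003
```

```bash
python3 - <<'E'
from h import *
go([.631,.031,.048],np.pi/2)
b=shot("scene","s4");t=shot("top","t4")
cv2.imwrite("pics/c4.png",np.vstack([cv2.resize(b[120:250,190:400],(630,390)),cv2.resize(t[140:210,170:380],(630,210))]))
E
```

```text
t 20.35 pos [0.6307 0.0314 0.0483] F [-4.1 -1.1  3.9] w 0.0003 shift cm [-0.03 -0.04  0.03] tilt [-0.0011 -0.0001]
rz 0.001
```

View pics/c4.png

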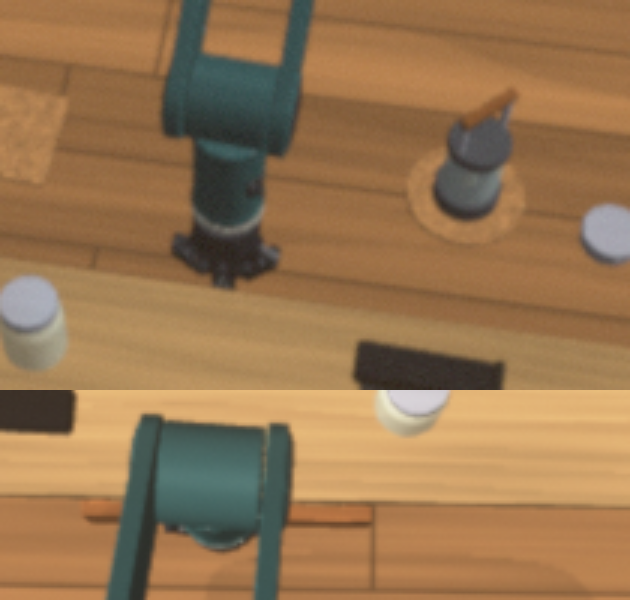

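The tray is nearly in: only the board's front strip shows at crop row 512. The lantern is still upright on its mat. The last step did not advance, so check whether that is the stop.

jog_arm(
  xyz=[
    [-0.05, 0, 0],
  ],
  delta_rot=[
    [0, 0, 0],
  ],
)

```text
clock: 20.55
eef_pos: [0.6307, 0.0314, 0.0482]
tool_rot: [0.002, -3.14, 0.0]
force: [-6.3, -0.7, 6.7]
grip_width: 0.0002
```

jog_arm(
  xyz=[
    [-0.03, 0, 0],
  ],
  delta_rot=[
    [0, 0, 0],
  ],
)

```text
clock: 20.65
eef_pos: [0.6307, 0.0315, 0.0482]
tool_rot: [0.002, -3.139, 0.0]
force: [-7.4, -2.4, 6.6]
grip_width: -0.0001
```

Hard resistance at TCP x 0.6307, which matches the predicted home contact of 0.631. Back off, rise and measure the tray.

jog_arm(
  xyz=[
    [0.1, 0, 0],
    [0.5, 0, 0],
    [1.5, 0, 0],
    [3, 0, 0],
    [4, 0, 0],
  ],
  delta_rot=[
    [0, 0, 0],
    [0, 0, 0],
    [0, 0, 0],
    [0, 0, 0],
    [0, 0, 0],
  ],
)

```text
clock: 21.15
eef_pos: [0.5435, 0.0313, 0.0487]
tool_rot: [-0.002, 3.136, -0.0]
force: [-0.0, -0.3, 0.4]
grip_width: 0.0005
```

jog_arm(
  xyz=[
    [4, 0, -1],
    [3, 0, -3],
    [2, 0, -4],
    [0, 0, -4],
    [0, 0, -2],
  ],
  delta_rot=[
    [0, 0, 0],
    [0, 0, 0],
    [0, 0, 0],
    [0, 0, 0],
    [0, 0, 0],
  ],
)

```text
clock: 21.65
eef_pos: [0.4528, 0.0313, 0.1917]
tool_rot: [-0.002, 3.135, -0.0]
force: [1.1, -0.2, -0.8]
grip_width: -0.0004
```

```bash
python3 - <<'E'
from h import *
go([.45,.031,.19])
b=shot("scene","s5");t=shot("top","t5");w=shot("wrist","w5")
T=load("t5")
for u in (205,225,275,285): print(u,t[168:190,u].astype(int).sum(1).tolist())
for e in(0,.008,.02): print(e,proj(T,[.642-e,.15,.067]).round(1), proj(T,[.66,.15,.1]).round(1))
cv2.imwrite("pics/c5.png",np.vstack([cv2.resize(b[120:250,190:400],(630,300)),cv2.resize(t[150:220,140:380],(630,184)),]))
d=cv2.absdiff(cv2.imread("pics/t0.png"),t).max(2); 
E
```

```text
t 21.65 pos [0.4528 0.0313 0.1917] F [ 1.1 -0.2 -0.8] w -0.0004 shift cm [ 0.28 -0.03  0.17] tilt [ 0.007  -0.0002]
205 [473, 468, 458, 439, 435, 435, 408, 325, 296, 343, 334, 319, 305, 276, 208, 207, 269, 343, 345, 340, 335, 334]
225 [475, 473, 456, 445, 446, 453, 457, 399, 288, 322, 317, 320, 316, 311, 283, 203, 254, 347, 346, 338, 338, 343]
275 [461, 463, 452, 449, 448, 463, 479, 477, 410, 306, 331, 332, 334, 336, 341, 301, 212, 258, 350, 358, 351, 361]
285 [460, 457, 442, 442, 441, 453, 471, 476, 424, 286, 298, 333, 325, 333, 342, 325, 211, 238, 323, 355, 351, 359]
0 [208.9 181.8] [207.9 174.9]
0.008 [208.9 184.2] [207.9 174.9]
0.02 [208.8 187.8] [207.9 174.9]
```

View pics/c5.png

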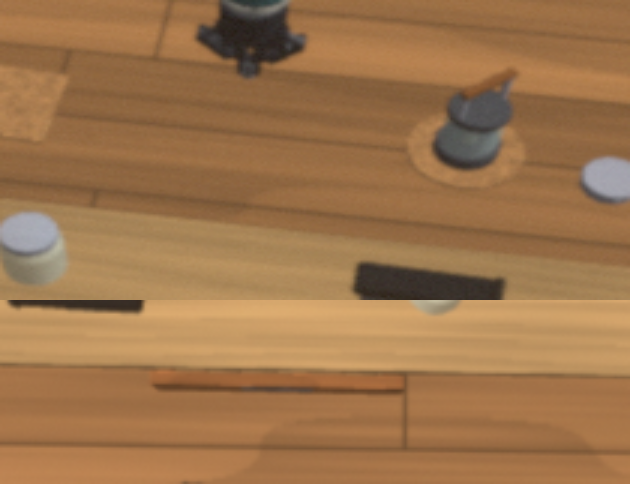

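The seat-edge-to-board-edge gap is about 6.9 px. The prediction is 6.9 px when home and 9.3 px at 8 mm out, so the tray is home. The lantern is upright on the mat, the bystanders have not moved, and the arm is clear.

```bash
python3 -c "
from bench import arm
print(arm.finish_job())"
```

```text
the job is handed in; nothing more can be done
None
```

The lantern is on the round mat, the tray is fully home, and the job was handed in at about 22 s of the 67 s allowed. No check failed or disagreed.

- **Lantern:** I lifted it by the bar with a 25 N grip and carried it upright at about 0.23 m/s. I lowered it at 10 mm/s or less onto the mat. Contact came at the height I had worked out, with about 6 N taken up by the mat. The pictures afterwards show it upright and well inside the mat.
- **Tray:** I pushed it with shut fingers at no more than 70 mm/s, creeping at the end. The pushing force was about 3 N, rising to about 7 N along the push at the stop. The stop came at TCP x 0.631, where I expected it. The last top view puts the front board at its home position within about 1 mm.
- **Upward force at the stop:** The wrist also read about 7 N upwards in those last steps. I did not find the cause, but it disappeared when I backed off and is far below any limit.
- **Everything else:** The stand and tick remover were in the tray when I last saw them, just before the push; the seat hides them now. The jar, boot brush and tin look unmoved by eye. The carabiner was outside the last crops, so I did not recheck it. The arm was clear of everything at hand-in.

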